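# Press home the glued jar caps in order

### The arm

A 6-joint arm with a two-finger parallel gripper is mounted at the origin on the work surface. World frame = base frame: x ahead of the robot, y to its left, z up, the work surface at z = 0. Lengths are in m, angles in rad, forces in N, time in s.
With the tool pointing down it reaches from about 0.4 to 0.825 m from the base axis. Payload 7 kg.
Tool frame: the origin (TCP) lies midway between the tips of the shut fingers; the grasp point (between the pads) lies 19 mm behind it; z points along the fingers, y is the line along which they close (so a half turn about z gives the same grasp; the last joint's range is limited). The gripper opens to 85 mm and grips with 20 to 120 N. Pads are 22 mm wide; open, the fingers measure 114 mm over their backs; the gripper's body (76 mm by 85 mm) begins 54 mm behind the grasp point. The pads swing forward as they close: fully open they stand 13 mm farther back than shut.
Start: joints at [1.608, 0.359, 0.012, 0, -1.224, -0.288], TCP at [0.168, 0.654, 0.231] pointing down, gripper open.
Joint ranges: [-3.07, 3.07], [-1.43, 2.12], [-1.02, 1.25], [-3.03, 1.67], [-3.05, -0], [-3.03, 3.03]. Speed limits (rad/s): [2.39, 2.39, 3.01, 3.14, 3.14, 3.14].

### API

Orientations are given as a rotation vector (axis times angle).
In Python, from station import arm, vision gives the robot as it stands. The module is installed in compiled form; this text tells all that it offers.
- The arm moves only by the shell command python3 -m inch 'ROWS' [FORCE]. ROWS is JSON, a list that holds one entry, the list of rows, each a list of 7 numbers: the turn, a rotation vector about the tool's x, y, z in degrees, then the shift along the tool's x, y, z in m, then the opening, from 0 (shut) to 1 (fully open). A call has 1 to 5 rows; each row shifts and turns the commanded pose from where the row before left it, along the tool's axes as they then stand; what a row does not reach is not made up. A row lasts 1/12 s, in which the tool goes at most 41.7 mm and 7.16 degrees, less where a joint would pass 70% of its speed; a pose out of reach is approached as far as the arm can. A call is refused whole if a number of a shift passes 0.0417 or a number of a turn 7.16, either way. A call with a gripper value outside its range is refused whole. The fingers move at their own pace and stop on an object; FORCE is the grip in N (left out, the last holds). Time passes only in rows, so rows that do not move let the fingers close. It gives the time, the measured TCP pose, the force, the opening and the grip force at its end, in the units of the state.
- arm.get_state(): the state, without advancing time (a new reading comes with each control period).
- vision.camera(name): name is "side" or "top" or "wrist"; returns (picture, depth): 384x512x3 uint8, blue, green, red; 384x512 float32, m along the optical axis (not along the pixel's ray), 0 where there is no reading.
- vision.camera_model(name): a dict with "fx", "fy", "cx", "cy" (pixels), "extrinsics" (4x4, takes a point from world to camera coordinates); the wrist camera has in their place "mount" (4x4, takes a point from camera to tool coordinates, whose origin is the TCP and whose axes are the flange's). Camera axes: x right, y down, z forward; pixel columns grow to the right and rows downward; lengths in m; the calibration is good to about 2 mm. A picture is of the moment at which its call begins: read the wrist's pose just before it. camera_model takes no time and is no camera call.
- arm.close_job(): hands the job in; it is judged then, once.
Trained networks look in the newest picture that a camera, given by its name, has taken for a name from the list of things; names that differ only in an ending like _2 or _b are one class to them, and where a whole thing is asked for, a point or a joint stands for the part that bears it (a point fixed in the world has none). Each returns a list of dicts, best first, with "confidence" (0 to 1); they miss things now and then, are a little off and sometimes report something else, mostly with a low value. They report only what shows in the picture. A call takes as long as a camera call. They do not tell look-alikes from the thing itself.
- vision.silhouettes(query, camera): "pixels" (384x512 bool, what is visible of it) and "xy" ([column, row] as shares, 0 to 1, of the picture: columns of its width, rows of its height, amid what is visible of it).
- vision.landmark_of(query, camera): "xy" ([column, row] as shares, 0 to 1, of the picture: columns of its width, rows of its height: a listed point, or the origin of a listed thing).
The state is a dict: "time_s": time; "joint_pos": joint angles; "qvel": joint speeds; "joint_efforts": joint torques, N m; "position": TCP position; "orientation": TCP orientation; "contact_force": force on the tool from outside, world axes, zero at the start; "wrist_torque": the same for the moment, N m; "opening": finger opening in m; "grip_force": force on a finger pad.
Only numpy, scipy, OpenCV 4.12 (cv2) and the standard library are available. Lean on these libraries where they do the work, as an engineer would, in place of code of your own. Each camera call takes 0.05 s, during which the arm holds its last target. There are 200 camera calls.

### The job

Glue is setting under the painted caps of the turned wooden jars: with the fingertips, lightly press the red cap straight down until it sits on its jar's rubber seal, then the yellow cap, then the blue one. The green cap has no glue yet, so leave it standing up. Push gently, and do not pick up, shove aside or tip any jar or anything else on the bench.

Things in the scene. Friction and masses are not known exactly. Their poses are not given: they have to be found in the camera images.
- red_top (a point): centre of the flat top of the red cap, a round painted disc 44 mm across and 12 mm thick on a white stem 22 mm across; point z points up. Moves down with the cap.
- red_cap (a joint): how far (m) the red cap has gone down: 0 = standing 14 mm clear of its jar's seal, 0.014 = sitting on the seal. The seal is soft and gives about 1 mm for each 2 N of push, up to 6 mm, and springs back. It starts between 0 and 0.003. A steady push straight down of about 3 N moves it; it has no spring and stays where it is left.
- red_jar: pale, plump turned wooden jar, loose on the bench, 74 mm tall to the rim with a black rubber seal 7 mm thick on it, about 67 mm across at its widest, 0.3 to 0.5 kg; origin at the centre of its underside, z up. Carries the red cap; the cap's top is 107 mm above the bench at joint value 0 and 93 mm when seated.
- yellow_top (a point): centre of the flat top of the yellow cap, a round painted disc 44 mm across and 12 mm thick on a white stem 22 mm across; point z points up. Moves down with the cap.
- yellow_cap (a joint): how far (m) the yellow cap has gone down: 0 = standing 14 mm clear of its jar's seal, 0.014 = sitting on the seal. The seal is soft and gives about 1 mm for each 2 N of push, up to 6 mm, and springs back. It starts between 0 and 0.003. A steady push straight down of about 3 N moves it; it has no spring and stays where it is left.
- yellow_jar: mid-brown, waisted near the foot turned wooden jar, loose on the bench, 98 mm tall to the rim with a black rubber seal 7 mm thick on it, about 67 mm across at its widest, 0.3 to 0.5 kg; origin at the centre of its underside, z up. Carries the yellow cap; the cap's top is 131 mm above the bench at joint value 0 and 117 mm when seated.
- blue_top (a point): centre of the flat top of the blue cap, a round painted disc 44 mm across and 12 mm thick on a white stem 22 mm across; point z points up. Moves down with the cap.
- blue_cap (a joint): how far (m) the blue cap has gone down: 0 = standing 14 mm clear of its jar's seal, 0.014 = sitting on the seal. The seal is soft and gives about 1 mm for each 2 N of push, up to 6 mm, and springs back. It starts between 0 and 0.003. A steady push straight down of about 3 N moves it; it has no spring and stays where it is left.
- blue_jar: pale, nearly straight-sided turned wooden jar, loose on the bench, 86 mm tall to the rim with a black rubber seal 7 mm thick on it, about 67 mm across at its widest, 0.3 to 0.5 kg; origin at the centre of its underside, z up. Carries the blue cap; the cap's top is 119 mm above the bench at joint value 0 and 105 mm when seated.
- green_top (a point): centre of the flat top of the green cap, a round painted disc 44 mm across and 12 mm thick on a white stem 22 mm across; point z points up. Moves down with the cap.
- green_cap (a joint): how far (m) the green cap has gone down: 0 = standing 14 mm clear of its jar's seal, 0.014 = sitting on the seal. The seal is soft and gives about 1 mm for each 2 N of push, up to 6 mm, and springs back. It starts between 0 and 0.003. A steady push straight down of about 3 N moves it; it has no spring and stays where it is left.
- green_jar: mid-brown, squat turned wooden jar, loose on the bench, 62 mm tall to the rim with a black rubber seal 7 mm thick on it, about 67 mm across at its widest, 0.3 to 0.5 kg; origin at the centre of its underside, z up. Carries the green cap; the cap's top is 95 mm above the bench at joint value 0 and 81 mm when seated.
- glue_bottle: white glue bottle with an orange cap, 56 mm across, 140 mm tall, a loose bystander; origin at its underside
- bowl: turned wooden bowl, 110 mm across, 45 mm tall, a loose bystander; origin at its underside
- brush: lying brush, a loose bystander; origin at its underside
- candlestick: dark turned candlestick, 76 mm across its foot, 170 mm tall, a loose bystander; origin at its underside
- mallet: lying wooden mallet, a loose bystander; origin at its underside
- skittle: dark turned skittle, 44 mm across, 100 mm tall, a loose bystander; origin at its underside
- log_slice: bark-edged slice of log, 104 mm across, 36 mm tall, a loose bystander; origin at its underside
Mind the look-alikes: they are no part of the job. Leave any purple look-alike of the yellow_jar alone.

How it is judged:
On the way, in this order (a step that is already met when the one before it is completed fails the run):
1. the red cap is down on its jar (gap 3 mm or less) (value of joint red_cap above 0.011 m), for 0.1 s.
2. the yellow cap is down on its jar (gap 3 mm or less) (value of joint yellow_cap above 0.011 m), for 0.1 s.
3. the blue cap is down on its jar (gap 3 mm or less) (value of joint blue_cap above 0.011 m), for 0.1 s.
At the end, for the whole second after the job is handed in: The red, yellow and blue caps are down to within 3 mm of their jars' seals, the green cap has gone down less than 6 mm from its highest position, and all four jars stand upright, at rest, within 25 mm of where they started (value of joint each of red_cap, yellow_cap, blue_cap above 0.011 m and value of joint green_cap below 0.006 m and angle between each of red_jar, yellow_jar, blue_jar, green_jar's own z axis and vertical below 0.08 rad and distance of each of red_jar, yellow_jar, blue_jar, green_jar from where it was at the start of the episode below 0.025 m and linear speed of each of red_jar, yellow_jar, blue_jar, green_jar below 0.01 m/s); the robot touches nothing.
It fails at once if the yellow cap goes down (past 7 mm) before the red one is down (9 mm), or the blue one before the yellow one ((value of joint yellow_cap above 0.007 m and value of joint red_cap below 0.009 m) or (value of joint blue_cap above 0.007 m and value of joint yellow_cap below 0.009 m)).
It fails at once if the green cap is pressed down (past 6 mm) (value of joint green_cap above 0.006 m).
It fails at once if a jar is pushed with more than 20 N (contact force between the fingers and red_jar above 20 N or contact force between the fingers and yellow_jar above 20 N or contact force between the fingers and blue_jar above 20 N or contact force between the fingers and green_jar above 20 N).
It fails at once if a jar is lifted more than 10 mm off the bench, tipped (over 0.35 rad) or shifted more than 25 mm (height (world z) of any of red_jar, yellow_jar, blue_jar, green_jar above 0.01 m or angle between any of red_jar, yellow_jar, blue_jar, green_jar's own z axis and vertical above 0.35 rad or distance of any of red_jar, yellow_jar, blue_jar, green_jar from where it was at the start of the episode above 0.025 m).
It fails at once if another thing on the bench is moved more than 25 mm (distance of any of glue_bottle, bowl, brush, candlestick, mallet, skittle, log_slice from where it was at the start of the episode above 0.025 m).
It also fails if it takes over 48 s, if anything falls off the work surface, if the arm or the gripper's body presses on something with over 40 N, if the wrist force passes 120 N, or if a joint passes its speed limit or range.

## Working session

There is one attempt and no reset: what is moved stays moved. The work goes in short steps, Python scripts to look and compute and a shell command to move; the robot and the scene stay as the last step left them, time stands still between calls to the robot, and variables do not carry over. Pictures are saved under pics/ and viewed, at most 10 in all, crops included, and the job is handed in when it is done.

```bash
mkdir -p pics; cat > h.py <<'E'
import numpy as np, cv2
from station import arm, vision
from scipy.spatial.transform import Rotation as R
def cam(n):
    im,d=vision.camera(n); return im,d,vision.camera_model(n)
def world(m,d,u,v,z=None):
    ray=np.array([(u-m['cx'])/m['fx'],(v-m['cy'])/m['fy'],1])
    T=np.linalg.inv(m['extrinsics'])
    if z is None: p=ray*d; return T[:3,:3]@p+T[:3,3]
    r=T[:3,:3]@ray; return T[:3,3]+r*(z-T[2,3])/r[2]
E
python3 - <<'E'
from h import *
for n in ("top","side"):
    im,d,m=cam(n); cv2.imwrite(f"pics/{n}.png",im)
    for q in ("red_top","yellow_top","blue_top","green_top"):
        for r in vision.landmark_of(q,n)[:3]:
            u,v=r['xy'][0]*512,r['xy'][1]*384
            dd=d[int(v),int(u)]
            print(n,q,round(r['confidence'],2),int(u),int(v),world(m,dd,u,v).round(4))
s=arm.get_state(); print(s['time_s'],s['position'],s['orientation'],s['contact_force'],R.from_rotvec(s['orientation']).as_matrix().round(3))
E
```

```text
top red_top 0.67 229 220 [0.4842 0.0513 0.1079]
top red_top 0.54 239 148 [0.6927 0.0192 0.0851]
top red_top 0.52 223 222 [0.479  0.0701 0.1048]
top yellow_top 0.68 309 183 [ 0.5824 -0.173   0.1302]
top yellow_top 0.63 269 184 [ 0.5816 -0.0615  0.1283]
top yellow_top 0.59 347 147 [ 0.7    -0.3122  0.0088]
top blue_top 0.74 331 224 [ 0.4655 -0.2324  0.118 ]
top blue_top 0.37 129 151 [0.6925 0.3438 0.0688]
top green_top 0.73 193 169 [0.6324 0.1532 0.0923]
side red_top 0.48 222 188 [0.4891 0.0793 0.1071]
side yellow_top 0.68 293 203 [ 0.5885 -0.1576  0.1277]
side yellow_top 0.44 271 191 [ 0.5858 -0.0596  0.123 ]
side blue_top 0.58 279 234 [ 0.4596 -0.234   0.118 ]
side blue_top 0.37 182 176 [0.499  0.3527 0.0201]
0.5 [0.16750184 0.65382342 0.2312486 ] [ 3.11682586e+00 -3.92870621e-01 -2.43813886e-05] [0.49147191 0.81223603 0.65669563] [[ 0.969 -0.248 -0.   ]
 [-0.248 -0.969 -0.   ]
 [-0.     0.    -1.   ]]
```

View pics/top.png

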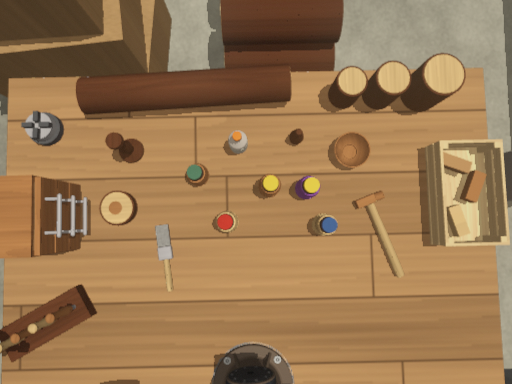

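View pics/side.png

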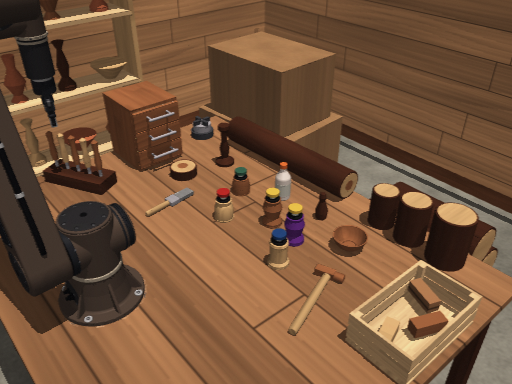

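The top view shows red at (226,222), green at (195,173) and blue at (328,225). There are two yellow caps: one on a mid-brown jar at (270,184), and one on a purple jar at (310,186). The brown one fits the description of yellow_jar and the purple one is the look-alike. I'll confirm this in an enlarged crop and measure the cap centres by colour.

```bash
python3 - <<'E'
from h import *
out=[]
for n,box in (("top",(180,150,350,245)),("side",(200,160,320,275))):
    im,d,m=cam(n); hsv=cv2.cvtColor(im,cv2.COLOR_BGR2HSV)
    a,b,c,e=box; out.append(cv2.resize(im[b:e,a:c],(400,int(400*(e-b)/(c-a))),interpolation=cv2.INTER_CUBIC))
    for k,lo,hi in (("red",(0,200,110),(6,255,255)),("yellow",(24,180,120),(33,255,255)),("blue",(100,120,60),(120,255,255)),("green",(65,80,40),(95,255,255))):
        mk=cv2.inRange(hsv,lo,hi)
        N,L,st,ce=cv2.connectedComponentsWithStats(mk)
        for i in range(1,N):
            if st[i,4]<40 or not(a<ce[i,0]<c and b<ce[i,1]<e): continue
            P=np.array([world(m,d[v,u],u,v) for v,u in zip(*np.where(L==i)) if d[v,u]>0])
            zt=np.percentile(P[:,2],85); T=P[P[:,2]>zt-.006]
            print(n,k,ce[i].round(1),st[i,4],len(T),"top mean",T.mean(0).round(4),"mid",((T.max(0)+T.min(0))/2).round(4))
h=max(o.shape[0] for o in out)
cv2.imwrite("pics/crop.png",np.hstack([cv2.copyMakeBorder(o,0,h-o.shape[0],0,0,cv2.BORDER_CONSTANT) for o in out]))
E
```

```text
top blue [329.  224.6] 146 141 top mean [ 0.4663 -0.224   0.1178] mid [ 0.4669 -0.2243  0.118 ]
side red [223.1 191.5] 70 69 top mean [0.4797 0.0637 0.1058] mid [0.4792 0.0641 0.106 ]
side blue [279.4 233.7] 125 109 top mean [ 0.4638 -0.2277  0.116 ] mid [ 0.4647 -0.2263  0.1168]
side green [240.5 170.8] 69 57 top mean [0.6229 0.1495 0.092 ] mid [0.623  0.1509 0.0929]
```

View pics/crop.png

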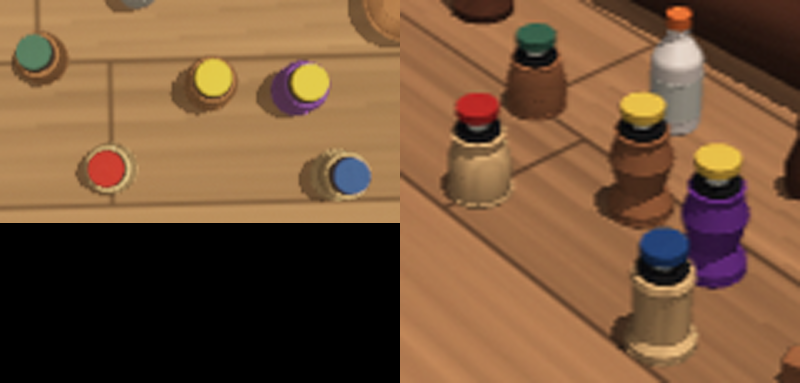

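Confirmed: the brown waisted jar (crop 213,78) carries the real yellow cap, and the purple one (crop 308,83) is left alone.

```bash
cat >> h.py <<'E'
def togo(p):
    s=arm.get_state(); M=R.from_rotvec(s['orientation']).as_matrix()
    print(s['time_s'],s['position'].round(4) if hasattr(s['position'],'round') else s['position'],'tool shift',(M.T@(np.array(p)-s['position'])).round(4))
E
python3 - <<'E'
from h import *
m=vision.camera_model("top")
im=cv2.imread("pics/top.png").astype(int)
B,G,Rr=im[...,0],im[...,1],im[...,2]
for k,mk,z in (("red",(Rr>130)&(G<70)&(B<70),.1055),("yellow",(Rr>150)&(G>150)&(B<110),.1295),("blue",(B>90)&(Rr<80),.1175),("green",(G>Rr+20)&(G>60),.0935)):
    N,L,st,ce=cv2.connectedComponentsWithStats(mk.astype('uint8'))
    for i in range(1,N):
        if st[i,4]>80: print(k,ce[i].round(1),st[i,2:5],world(m,0,*ce[i],z=z).round(4))
togo([.48,.065,.16])
E
python3 -m inch '[[[0,0,0,0,0,0,0],[0,0,0,0.03,0.02,0,0],[0,0,0,0.03,0.025,0,0]]]' 20
```

```text
red [224.9 221.5] [ 15  16 184] [0.4822 0.0653 0.1055]
yellow [306.   91.9] [ 33  15 287] [ 0.8404 -0.1719  0.1295]
yellow [270.5 182.5] [ 16  16 192] [ 0.5868 -0.0647  0.1295]
yellow [311.8 184.5] [ 16  16 189] [ 0.5784 -0.1786  0.1295]
yellow [259.2 283.6] [ 87   7 254] [ 0.3119 -0.0262  0.1295]
blue [328.5 224.5] [ 15  16 168] [ 0.4668 -0.2227  0.1175]
green [193.9 171.8] [ 15  15 164] [0.6262 0.1519 0.0935]
green [329.1 224.5] [ 14  14 157] [ 0.4664 -0.2292  0.0935]
0.6 [0.1675 0.6538 0.2313] tool shift [0.4488 0.4929 0.0713]
time_s: 0.85
position: [0.2141, 0.5959, 0.2303]
orientation: [3.117, -0.389, 0.0]
contact_force: [0.9, -0.1, -0.2]
opening: 0.0519
grip_force: 0.0
```

```bash
python3 -m inch '[[[0,0,0,0.026,0.030,0,0],[0,0,0,0.026,0.030,0,0],[0,0,0,0.026,0.030,0,0],[0,0,0,0.026,0.030,0,0],[0,0,0,0.026,0.030,0,0]]]'
python3 -m inch '[[[0,0,0,0.026,0.030,0,0],[0,0,0,0.026,0.030,0,0],[0,0,0,0.026,0.030,0,0],[0,0,0,0.026,0.030,0,0],[0,0,0,0.026,0.030,0,0]]]'
python3 -m inch '[[[0,0,0,0.026,0.030,0,0],[0,0,0,0.026,0.030,0,0],[0,0,0,0.026,0.030,0,0],[0,0,0,0,0,0,0],[0,0,0,0,0,0,0]]]'
python3 -c "
from h import *
togo([.482,.065,.14])
s=arm.get_state(); im,d=vision.camera('wrist'); m=vision.camera_model('wrist'); cv2.imwrite('pics/w1.png',im); print(m['mount'].round(3))"
```

```text
time_s: 1.27
position: [0.3037, 0.416, 0.2315]
orientation: [-3.116, 0.392, -0.0]
contact_force: [0.2, -0.1, -0.2]
opening: -0.0
grip_force: 0.0
time_s: 1.68
position: [0.3923, 0.2385, 0.2318]
orientation: [-3.116, 0.392, -0.001]
contact_force: [1.5, 0.8, -0.4]
opening: 0.0001
grip_force: 0.0
time_s: 2.1
position: [0.4458, 0.1317, 0.2314]
orientation: [-3.116, 0.4, -0.0]
contact_force: [-0.2, 0.7, -0.2]
opening: -0.0
grip_force: 0.0
2.1 [0.4458 0.1317 0.2314] tool shift [0.0519 0.0554 0.0914]
[[ 0.001 -0.96  -0.278  0.07 ]
 [ 1.     0.001  0.     0.001]
 [ 0.    -0.278  0.96  -0.143]
 [ 0.     0.     0.     1.   ]]
```

View pics/w1.png

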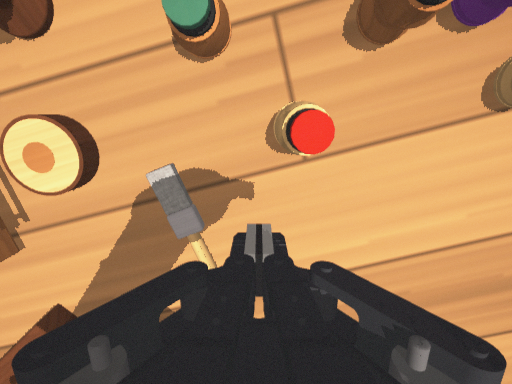

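The wrist view shows the red cap at about (312,131) and the shut fingertips at (258,230). I'll move over the cap and refine its position from the wrist view.

```bash
cat >> h.py <<'E'
def wrist(k,z):
    s=arm.get_state(); im,d=vision.camera('wrist'); m=vision.camera_model('wrist')
    T=np.eye(4); T[:3,:3]=R.from_rotvec(s['orientation']).as_matrix(); T[:3,3]=s['position']
    mm=dict(m); mm['extrinsics']=np.linalg.inv(T@m['mount'])
    I=im.astype(int); B,G,Rr=I[...,0],I[...,1],I[...,2]
    mk={"red":(Rr>150)&(G<70)&(B<70),"yellow":(Rr>150)&(G>150)&(B<100),"blue":(B>70)&(Rr<60)&(B>G+20)}[k]
    N,L,st,ce=cv2.connectedComponentsWithStats(mk.astype('uint8'))
    for i in range(1,N):
        if st[i,4]>300:
            v,u=np.where(L==i); P=np.array([world(mm,d[b,a],a,b) for b,a in zip(v,u) if d[b,a]>0]); zt=np.percentile(P[:,2],80)
            T_=P[abs(P[:,2]-zt)<.004]
            print(k,ce[i].round(),st[i,4],'plane',world(mm,0,*ce[i],z=z).round(4),'depth',((T_.max(0)+T_.min(0))/2).round(4),T_.mean(0).round(4))
    return im
E
python3 -c "
from h import *
wrist('red',.106)"
python3 -m inch '[[[0,0,0,0.026,0.028,0,0],[0,0,0,0.026,0.028,0,0],[0,0,0,0,0,0.03,0],[0,0,0,0,0,0.03,0],[0,0,0,0,0,0,0]]]'
python3 -c "
from h import *
togo([.482,.065,.106]);wrist('red',.106)"
```

```text
red [313. 131.] 1500 plane [0.4827 0.0672 0.106 ] depth [0.4825 0.0672 0.1069] [0.4827 0.0673 0.1069]
time_s: 2.62
position: [0.4784, 0.0662, 0.1665]
orientation: [3.113, -0.393, -0.011]
contact_force: [-1.9, -0.4, -0.4]
opening: -0.0001
grip_force: 0.0
2.6167 [0.4784 0.0662 0.1665] tool shift [ 0.0042 -0.      0.0605]
red [256. 197.] 2146 plane [0.4832 0.0664 0.106 ] depth [0.4825 0.0666 0.1064] [0.4833 0.0664 0.107 ]
```

```bash
python3 -m inch '[[[0,0,0,0.0045,0,0.02,0],[0,0,0,0,0,0.02,0],[0,0,0,0,0,0.01,0],[0,0,0,0,0,0.004,0],[0,0,0,0,0,0,0]]]'
python3 -m inch '[[[0,0,0,0,0,0.002,0],[0,0,0,0,0,0.002,0],[0,0,0,0,0,0.002,0],[0,0,0,0,0,0.002,0],[0,0,0,0,0,0.001,0]]]'
```

```text
time_s: 3.08
position: [0.486, 0.0662, 0.1177]
orientation: [3.117, -0.39, -0.0]
contact_force: [-0.1, -0.3, -0.3]
opening: -0.0
grip_force: 0.0
time_s: 3.5
position: [0.486, 0.0654, 0.1084]
orientation: [-3.117, 0.393, -0.0]
contact_force: [-0.7, 0.3, 0.0]
opening: -0.0003
grip_force: 0.0
```

```bash
python3 -m inch '[[[0,0,0,-0.003,0,0,0],[0,0,0,0,0,0.002,0],[0,0,0,0,0,0.002,0],[0,0,0,0,0,0.002,0],[0,0,0,0,0,0,0]]]'
python3 -m inch '[[[0,0,0,0,0,0.002,0],[0,0,0,0,0,0.002,0],[0,0,0,0,0,0.002,0],[0,0,0,0,0,0,0],[0,0,0,0,0,0,0]]]'
```

```text
time_s: 3.92
position: [0.4829, 0.0661, 0.102]
orientation: [3.117, -0.393, -0.001]
contact_force: [-0.9, -0.4, 1.7]
opening: -0.0001
grip_force: 1.0
time_s: 4.33
position: [0.4831, 0.0662, 0.0962]
orientation: [3.117, -0.393, -0.0]
contact_force: [-1.1, 0.7, 2.4]
opening: -0.0
grip_force: 0.8
```

Contact at about 2–3 N, and the cap is sliding. Now to the seal.

```bash
python3 -m inch '[[[0,0,0,0,0,0.002,0],[0,0,0,0,0,0.001,0],[0,0,0,0,0,0.001,0],[0,0,0,0,0,0,0],[0,0,0,0,0,0,0]]]'
```

```text
time_s: 4.75
position: [0.4832, 0.0662, 0.0923]
orientation: [3.117, -0.393, 0.0]
contact_force: [-0.9, -0.7, 1.4]
opening: 0.0004
grip_force: 1.1
```

```bash
python3 -m inch '[[[0,0,0,0,0,0.001,0],[0,0,0,0,0,0,0],[0,0,0,0,0,0,0]]]'
python3 -m inch '[[[0,0,0,0,0,0.001,0],[0,0,0,0,0,0,0],[0,0,0,0,0,0,0]]]'
```

```text
time_s: 5.0
position: [0.4831, 0.0662, 0.0914]
orientation: [-3.117, 0.393, -0.0]
contact_force: [-1.5, 0.2, 3.0]
opening: 0.0001
grip_force: 1.9
time_s: 5.25
position: [0.4832, 0.0662, 0.0905]
orientation: [-3.117, 0.393, -0.0]
contact_force: [-1.5, 0.9, 6.2]
opening: -0.0001
grip_force: 2.8
```

The seal is pushing back at 6 N with the tip at 0.0905, so the red cap is seated. Lift and move to the yellow cap.

```bash
python3 -m inch '[[[0,0,0,0,0,-0.003,0],[0,0,0,0,0,-0.015,0],[0,0,0,0,0,-0.035,0],[0,0,0,0,0,-0.035,0],[0,0,0,0,0,0,0]]]'
python3 -c "
from h import *
wrist('red',.093);togo([.587,-.0645,.17])"
```

```text
time_s: 5.67
position: [0.4864, 0.0673, 0.1846]
orientation: [-3.113, 0.39, -0.013]
contact_force: [0.9, -0.3, 0.9]
opening: 0.0004
grip_force: 0.0
red [260. 196.] 1630 plane [0.4832 0.0664 0.093 ] depth [0.4823 0.0668 0.0928] [0.4832 0.0664 0.0935]
5.7167 [0.4851 0.0671 0.1818] tool shift [0.1313 0.1023 0.012 ]
```

Red reads 0.093 at the same position, so it is seated and the jar hasn't shifted.

```bash
python3 -m inch '[[[0,0,0,0.027,0.0205,0,0],[0,0,0,0.027,0.0205,0,0],[0,0,0,0.027,0.0205,0,0],[0,0,0,0.027,0.0205,0,0],[0,0,0,0.027,0.0205,0,0]]]'
python3 -m inch '[[[0,0,0,0,0,0,0],[0,0,0,0,0,0,0]]]'
python3 -c "
from h import *
cv2.imwrite('pics/w2.png',wrist('yellow',.1295));togo([.587,-.0645,.1295])"
```

```text
time_s: 6.13
position: [0.5887, -0.0679, 0.1774]
orientation: [-3.117, 0.393, 0.002]
contact_force: [0.9, 1.0, 0.3]
opening: 0.0002
grip_force: 0.0
time_s: 6.3
position: [0.5883, -0.0681, 0.1765]
orientation: [3.116, -0.398, -0.004]
contact_force: [-0.1, 0.5, 0.9]
opening: -0.0002
grip_force: 0.0
yellow [462.  30.] 1741 plane [ 0.6719 -0.2226  0.1295] depth [ 0.6825 -0.3107  0.0106] [ 0.6738 -0.3041  0.0097]
yellow [52. 57.] 1510 plane [0.7228 0.0342 0.1295] depth [0.719  0.0273 0.1405] [0.7189 0.0271 0.1405]
yellow [405. 186.] 2663 plane [ 0.5785 -0.1778  0.1295] depth [ 0.5786 -0.1769  0.131 ] [ 0.5794 -0.1767  0.1315]
yellow [260. 180.] 309 plane [ 0.6095 -0.0755  0.1295] depth [ 0.5947 -0.0668  0.0988] [ 0.6021 -0.0736  0.0985]
yellow [252. 207.] 2019 plane [ 0.5908 -0.0644  0.1295] depth [ 0.5888 -0.0637  0.1284] [ 0.5905 -0.0642  0.1288]
6.35 [ 0.5878 -0.0672  0.1768] tool shift [-0.0013 -0.0025  0.0473]
```

View pics/w2.png

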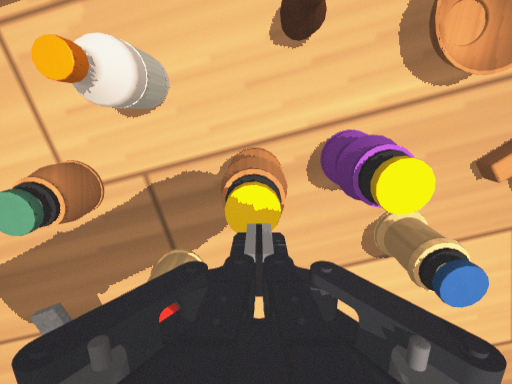

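The fingertips (258,230) are right at the yellow cap (252,207) on the brown jar. The purple look-alike is clear at (405,186).

```bash
python3 -m inch '[[[0,0,0,-0.001,-0.003,0.02,0],[0,0,0,0,0,0.013,0],[0,0,0,0,0,0.006,0],[0,0,0,0,0,0,0],[0,0,0,0,0,0,0]]]'
python3 -m inch '[[[0,0,0,0,0,0.002,0],[0,0,0,0,0,0.002,0],[0,0,0,0,0,0.002,0],[0,0,0,0,0,0.002,0],[0,0,0,0,0,0,0]]]'
```

```text
time_s: 6.77
position: [0.588, -0.0629, 0.1396]
orientation: [3.117, -0.391, -0.0]
contact_force: [0.2, -0.3, -0.2]
opening: 0.0001
grip_force: 0.0
time_s: 7.18
position: [0.588, -0.0635, 0.131]
orientation: [3.117, -0.393, -0.0]
contact_force: [-0.2, 0.4, -0.5]
opening: -0.0002
grip_force: 0.0
```

```bash
python3 -m inch '[[[0,0,0,0,0,0.002,0],[0,0,0,0,0,0.002,0],[0,0,0,0,0,0.002,0],[0,0,0,0,0,0.002,0],[0,0,0,0,0,0,0]]]'
python3 -m inch '[[[0,0,0,0,0,0.002,0],[0,0,0,0,0,0.002,0],[0,0,0,0,0,0.002,0],[0,0,0,0,0,0,0],[0,0,0,0,0,0,0]]]'
```

```text
time_s: 7.6
position: [0.5883, -0.0635, 0.1231]
orientation: [3.117, -0.393, 0.0]
contact_force: [0.1, 0.7, 2.4]
opening: -0.0004
grip_force: 1.0
time_s: 8.02
position: [0.5883, -0.0635, 0.1172]
orientation: [3.117, -0.393, 0.0]
contact_force: [1.6, -0.1, 2.0]
opening: -0.0
grip_force: 0.8
```

```bash
python3 -m inch '[[[0,0,0,0,0,0.001,0],[0,0,0,0,0,0.0005,0],[0,0,0,0,0,0,0],[0,0,0,0,0,0,0]]]'
python3 -m inch '[[[0,0,0,0,0,0.001,0],[0,0,0,0,0,0,0],[0,0,0,0,0,0,0]]]'
```

```text
time_s: 8.35
position: [0.5883, -0.0635, 0.116]
orientation: [3.117, -0.393, 0.001]
contact_force: [0.1, -1.6, 2.2]
opening: 0.0001
grip_force: 1.4
time_s: 8.6
position: [0.5883, -0.0635, 0.115]
orientation: [3.117, -0.393, 0.001]
contact_force: [0.4, -0.7, 3.9]
opening: 0.0003
grip_force: 2.3
```

One more millimetre to make sure it seats, then lift.

```bash
python3 -m inch '[[[0,0,0,0,0,0.001,0],[0,0,0,0,0,0,0],[0,0,0,0,0,0,0]]]'
python3 -m inch '[[[0,0,0,0,0,-0.003,0],[0,0,0,0,0,-0.015,0],[0,0,0,0,0,-0.03,0],[0,0,0,0,0,-0.03,0],[0,0,0,0,0,0,0]]]'
python3 -c "
from h import *
wrist('yellow',.117);togo([.467,-.2235,.17])"
```

```text
time_s: 8.85
position: [0.5884, -0.0635, 0.1142]
orientation: [3.117, -0.393, 0.001]
contact_force: [0.1, -0.1, 5.7]
opening: -0.0002
grip_force: 3.2
time_s: 9.27
position: [0.5906, -0.0635, 0.1973]
orientation: [-3.116, 0.392, -0.011]
contact_force: [1.1, 0.8, 1.0]
opening: -0.0002
grip_force: 0.0
yellow [452.  40.] 1461 plane [ 0.6738 -0.235   0.117 ] depth [ 0.6823 -0.3105  0.0103] [ 0.6762 -0.305   0.0092]
yellow [84. 65.] 1169 plane [0.7261 0.04   0.117 ] depth [0.7189 0.0274 0.1406] [0.7188 0.0271 0.1405]
yellow [499. 165.] 478 plane [ 0.5673 -0.2678  0.117 ] depth [ 0.5307 -0.3425  0.0263] [ 0.531  -0.343   0.0265]
yellow [398. 182.] 2200 plane [ 0.5737 -0.1835  0.117 ] depth [ 0.5788 -0.1767  0.1313] [ 0.5793 -0.1767  0.1315]
yellow [261. 198.] 2031 plane [ 0.5888 -0.0657  0.117 ] depth [ 0.5872 -0.0638  0.1166] [ 0.5876 -0.0638  0.1175]
9.3167 [ 0.5895 -0.0632  0.1947] tool shift [-0.079   0.1857  0.024 ]
```

Yellow is seated (0.117). On to blue.

```bash
python3 -m inch '[[[0,0,0,-0.016,0.037,0,0],[0,0,0,-0.016,0.037,0,0],[0,0,0,-0.016,0.037,0,0],[0,0,0,-0.016,0.037,0,0],[0,0,0,-0.015,0.037,0,0]]]'
python3 -m inch '[[[0,0,0,0,0,0.015,0],[0,0,0,0,0,0,0],[0,0,0,0,0,0,0]]]'
python3 -c "
from h import *
wrist('blue',.1175);togo([.467,-.2235,.1175])"
```

```text
time_s: 9.73
position: [0.4632, -0.2237, 0.1906]
orientation: [-3.116, 0.392, 0.004]
contact_force: [-0.1, 0.2, 0.0]
opening: 0.0001
grip_force: 0.0
time_s: 9.98
position: [0.4646, -0.2231, 0.1757]
orientation: [-3.116, 0.395, 0.004]
contact_force: [-0.6, 1.4, 0.8]
opening: 0.0002
grip_force: 0.0
blue [256. 211.] 819 plane [ 0.4587 -0.2204  0.1175] depth [ 0.4615 -0.2232  0.117 ] [ 0.4585 -0.2204  0.117 ]
10.0333 [ 0.4655 -0.2227  0.1763] tool shift [0.0017 0.0004 0.0588]
```

```bash
sed -i 's/(B>70)&(Rr<60)&(B>G+20)/(B>Rr+50)\&(B>G+25)\&(G>Rr+10)/' h.py; python3 -c "
from h import *
cv2.imwrite('pics/w3.png',wrist('blue',.1175)[80:300,150:370])"
```

```text
blue [260. 199.] 2134 plane [ 0.4692 -0.2255  0.1175] depth [ 0.4677 -0.2249  0.1163] [ 0.4687 -0.2253  0.1169]
```

View pics/w3.png

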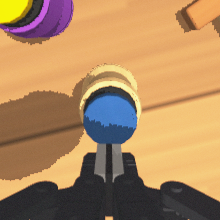

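The blue cap is just ahead of the fingertips (crop 111,118), centred at about (0.4675, -0.225). Descend.

```bash
python3 -m inch '[[[0,0,0,0.0025,0.0015,0.025,0],[0,0,0,0,0,0.017,0],[0,0,0,0,0,0.008,0],[0,0,0,0,0,0,0],[0,0,0,0,0,0,0]]]'
python3 -m inch '[[[0,0,0,0,0,0.002,0],[0,0,0,0,0,0.002,0],[0,0,0,0,0,0.002,0],[0,0,0,0,0,0.002,0],[0,0,0,0,0,0,0]]]'
```

```text
time_s: 10.5
position: [0.4683, -0.2247, 0.1271]
orientation: [3.117, -0.391, -0.001]
contact_force: [0.9, -0.1, 0.3]
opening: -0.0003
grip_force: 0.0
time_s: 10.92
position: [0.4676, -0.2251, 0.1187]
orientation: [-3.117, 0.393, 0.0]
contact_force: [-1.0, 0.2, 0.3]
opening: 0.0
grip_force: 0.0
```

```bash
python3 -m inch '[[[0,0,0,0,0,0.002,0],[0,0,0,0,0,0.002,0],[0,0,0,0,0,0.002,0],[0,0,0,0,0,0.002,0],[0,0,0,0,0,0,0]]]'
python3 -m inch '[[[0,0,0,0,0,0.002,0],[0,0,0,0,0,0.002,0],[0,0,0,0,0,0.002,0],[0,0,0,0,0,0,0],[0,0,0,0,0,0,0]]]'
```

```text
time_s: 11.33
position: [0.4679, -0.2252, 0.1106]
orientation: [3.117, -0.393, 0.0]
contact_force: [-0.2, -0.9, 2.0]
opening: -0.0003
grip_force: 1.0
time_s: 11.75
position: [0.4679, -0.2252, 0.1047]
orientation: [3.117, -0.393, 0.0]
contact_force: [0.8, -0.1, 1.4]
opening: 0.0003
grip_force: 0.8
```

```bash
python3 -m inch '[[[0,0,0,0,0,0.001,0],[0,0,0,0,0,0.001,0],[0,0,0,0,0,0,0],[0,0,0,0,0,0,0]]]'
python3 -m inch '[[[0,0,0,0,0,0.0005,0],[0,0,0,0,0,0,0],[0,0,0,0,0,0,0]]]'
```

```text
time_s: 12.08
position: [0.4679, -0.2252, 0.103]
orientation: [3.117, -0.393, 0.001]
contact_force: [0.0, -0.9, 4.5]
opening: -0.0001
grip_force: 2.3
time_s: 12.33
position: [0.468, -0.2252, 0.1026]
orientation: [3.117, -0.393, 0.001]
contact_force: [-0.4, -1.2, 6.4]
opening: -0.0003
grip_force: 2.7
```

Seated. Lift and check all four caps.

```bash
python3 -m inch '[[[0,0,0,0,0,-0.003,0],[0,0,0,0,0,-0.015,0],[0,0,0,0,0,-0.03,0],[0,0,0,0,0,-0.03,0],[0,0,0,0,0,0,0]]]'
python3 -m inch '[[[0,0,0,-0.03,0,-0.02,0],[0,0,0,0,0,0,0],[0,0,0,0,0,0,0]]]'
python3 -c "
from h import *
wrist('blue',.105)
im,d,m=cam('side'); cv2.imwrite('pics/end.png',cv2.resize(im[150:290,190:350],(640,560)))"
```

```text
time_s: 12.75
position: [0.4702, -0.2258, 0.1855]
orientation: [3.116, -0.391, 0.011]
contact_force: [1.7, -0.1, 0.8]
opening: 0.0001
grip_force: 0.0
time_s: 13.0
position: [0.438, -0.2174, 0.201]
orientation: [-3.116, 0.393, -0.002]
contact_force: [0.5, 0.3, -0.6]
opening: 0.0003
grip_force: 0.0
blue [258. 158.] 1767 plane [ 0.4678 -0.2249  0.105 ] depth [ 0.4671 -0.2247  0.1051] [ 0.4677 -0.2249  0.1055]
```

View pics/end.png

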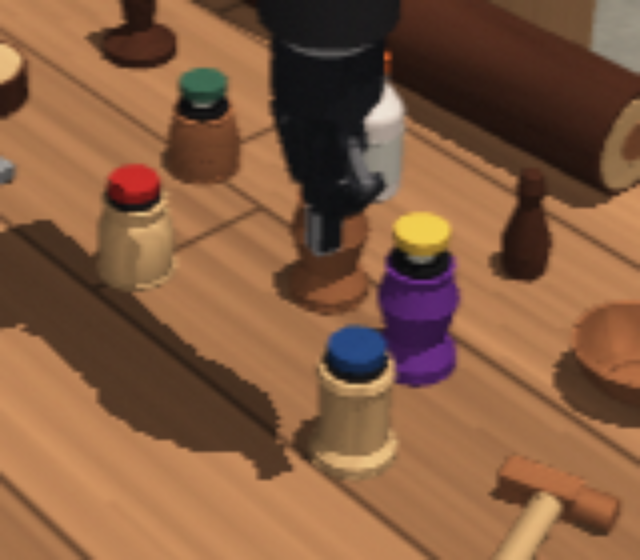

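The red (133,185) and blue (357,350) caps sit on their seals, and green (203,85) and the purple jar's cap (421,230) still stand up. The gripper hides yellow here, but it read 0.117 after its press. Nothing has been displaced and the arm is clear.

```bash
python3 -c "
from station import arm
print(arm.close_job())"
```

```text
the job is handed in; nothing more can be done
None
```

I pressed the red, yellow and blue caps down onto their seals in that order with about 6 N each, left the green cap standing and the purple look-alike alone, and handed the job in; no verdict was returned.

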